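# Slide a sample box down the weighing lane and print its weight

### The arm

A 7-joint arm with a two-finger parallel gripper is mounted at the origin on the work surface. World frame = base frame: x ahead of the robot, y to its left, z up, the work surface at z = 0. Lengths are in mm, angles in rad, forces in N, time in s.
With the tool pointing down it reaches from about 400 to 925 mm from the base axis. Payload 5.6 kg.
Tool frame: the origin (TCP) lies on the mounting face of the last link; the fingertips stand 173 mm ahead of it and the grasp point (between the pads) lies 155 mm ahead of it; z points along the fingers, y is the direction in which the jaws open and shut (so a half turn about z gives the same grasp; the last joint's range is limited). The gripper opens to 85 mm and grips with 20 to 120 N. Pads are 22 mm wide; open, the fingers measure 114 mm over their backs; the gripper's body (76 mm by 85 mm) begins 54 mm behind the grasp point. The pads swing forward as they close: fully open they stand 13 mm farther back than shut.
Start: joints at [-0.043, 0.468, -0.012, 1.603, 0.006, 1.071, -0.056], TCP at [650.001, -0.036, 404.69] pointing down, gripper open.
Joint ranges: [-2.53, 2.53], [-0.31, 2.02], [-1.57, 1.55], [0.28, 2.44], [-1.29, 4.43], [0.15, 1.84], [-2.92, 2.92]. Speed limits (rad/s): [2.57, 2.57, 3.14, 3.14, 3.14, 3.14, 3.14].

### API

Orientations are given as [roll, pitch, yaw] about the fixed x, y, z axes, in that order (R = Rz(yaw) Ry(pitch) Rx(roll)).
In Python, from rig import * gives the robot as it stands. Calls block until the motion is done:
- move_to(position, orientation): joint-space move of the TCP to a pose.
- servo_line(position, attitude=None, feed=150, f_stop=None): straight line of the TCP; attitude=None keeps the orientation; feed is the mean speed in mm/s. With f_stop (N) it stops when the force on the tool has changed by that much, and returns True; else False.
- goto_joints(angles): joint-space move.
- open_gripper() and close_gripper(effort=None): open the fingers fully, or close them until they stop; effort is the grip in N (None keeps the last).
- hold(seconds).
- inverse_kinematics(position, orientation): joint angles nearest the present ones, or None.
- observe(): the state.
- snapshot(name): name is "scene" or "side" or "wrist"; returns the picture (480x640x3 uint8, blue, green, red); there is no depth.
- calibration(name): a dict with "mtx" (3x3 intrinsics, pixels), "k1" (the pictures are not rectified: a ray, as slopes to the right and down, at radius r is drawn at 1 + k1 r^2 times it, then the intrinsics apply), "rvec" (rotation vector, rad) and "tvec" (3), from world to camera coordinates, as OpenCV has them. Camera axes: x right, y down, z forward; pixel columns grow to the right and rows downward; lengths in mm; the calibration is good to about 2 mm. A picture is of the moment at which its call begins: read the wrist's pose just before it. calibration takes no time and is no camera call; for the wrist camera it gives the pose at the moment of the call.
A pose or a line that the arm cannot do raises IKError and nothing moves.
- hand_in(): hands the job in, once; it reports no verdict.
The state is a dict: "time": time; "joint_positions": joint angles; "qvel": joint speeds; "joint_torque": joint torques, N m; "ee_pos": TCP position; "ee_rot": TCP orientation; "ft_force": force on the tool from outside, world axes, zero at the start; "moment": the same for the moment, N m; "opening": finger opening in mm.
Only numpy, scipy, OpenCV 4.12 (cv2) and the standard library are available. Lean on these libraries where they do the work, as an engineer would, in place of code of your own. Each camera call takes 0.05 s, during which the arm holds its last target.

### The job

A lidded sample box stands askew on the infeed table of the weighing lane. Without ever lifting it, push it with the fingertips down the lane between the two guide rails, with neither the box nor the robot touching a rail (a load that brushes a rail weighs wrong), until it stands square on about the middle of the weigh plate. Then let go of it and, while it stands there untouched and not before, press the big round print key on the scale's front panel fully down and let it come up again; leave everything else on the bench where it is.

Things in the scene. Friction and masses are not known exactly. Their poses are not given: they have to be found in the camera images.
- sample_box: the box to push: closed white plastic box with a grey panel on its lid, 92 mm (its x) by 116 mm (its y) by 58 mm high, straight sides, 0.25 to 0.5 kg, too wide to grasp. Starts on the infeed table, its y axis within 0.35 rad of the lane, its middle within 18 mm of the lane's centre line. Origin: centre of its underside, z up
- weigh_station: fixed station: infeed table, scale, rails. Origin: on the bench top under the lane's centre line, at the joint of infeed table and scale. y points down the lane to the scale, x across (the scale's front panel is at -x). Level slide surface 70 mm above the origin, 190 mm wide: infeed table y = -300 to 0 mm, weigh plate 4 to 184 mm, then an open end. Before the lane mouth there is room to push from any side
- plate_center (a point): centre of the top of the weigh plate (aluminium plate 190 mm across the lane, 180 mm along it), at the level of the slide surface; axes as weigh_station. The box has to end with its middle about here
- guide_rails: two fixed 12 mm round bars along the lane, 116 mm apart inside, tops 22 mm above the slide surface (fingertips higher than that pass over). Origin: on the surface and centre line at the lane mouth, 90 mm before the station origin; axes as weigh_station. Bars run from y = -12 mm (flared out 18 mm; straight from 28) to 292 mm. Clamp posts at x = +-113 mm, y = 45 and 285 mm, 34 mm above the surface
- key_top (a point): centre of the top of the print key, a plain grey round key of 25 mm on the scale's white front panel, 58 mm above the bench, 132 mm to the -x side of the centre line; it is the only round key and the only one that moves. Pressed straight down
- print_key (a joint): travel of the print key, m: 0 up, 0.005 fully down; sprung, about 1.5 N to start and 5 N fully down; comes up by itself
- cal_weight: bystander: brass knob weight, 32 mm across, 50 mm high, on the bench in front of the infeed table. Origin: centre of its underside
- beaker: bystander: glass beaker, 68 mm across, 85 mm high, on the bench beyond the lane. Origin: centre of its underside
- flask: bystander: conical glass flask, 80 mm across, 122 mm high, on the bench beyond the lane. Origin: centre of its underside
- petri_dishes: bystander: stack of three clear petri dishes joined as one, 63 mm across, 45 mm high, on the bench beyond the infeed table. Origin: centre of its underside
- kit_carton: bystander: small paper carton with a blue band, 75 x 55 x 50 mm, in front of the infeed table. Origin: centre of its underside
- tube_rack: bystander: steel test-tube rack, 64 x 200 mm, 103 mm high with its tubes, past the open end of the lane. Origin: centre of its underside
Mind the look-alikes: they are no part of the job. What is shaped like the sample_box but red or turquoise is not meant.

How it is judged:
By the outcome, as a careful person would: the job done as asked, in the order asked, and still so for the second after the job is handed in, with the robot touching nothing.
It also fails if it takes over 67 s, if anything falls off the work surface, if the arm or the gripper's body presses on something with over 40 N, if the wrist force passes 120 N, or if a joint passes its speed limit or range.

## Working session

There is one attempt and no reset: what is moved stays moved. The work goes in short steps, each a Python script; the robot and the scene stay as the last script left them, time stands still between calls to the robot, and variables do not carry over. Pictures are saved under pics/ and viewed, and the job is handed in when it is done.

```bash
ls; mkdir -p pics; python3 - <<'E'
from rig import *
import cv2,numpy as np
for n in ["scene","side","wrist"]:
    c=calibration(n); im=snapshot(n); cv2.imwrite(f"pics/{n}0.png",im)
    print(n,np.round(c["mtx"],1).tolist(),c["k1"],np.round(c["rvec"],4),np.round(c["tvec"],1))
o=observe();print(o["time"],o["ee_rot"],o["ft_force"])
E
```

```text
pics
scene [[517.7, 0.0, 316.4], [0.0, 517.7, 240.7], [0.0, 0.0, 1.0]] -0.11320579369351824 [ 1.9867  0.823  -0.4337] [-390.5 -138.7 1507. ]
side [[498.4, 0.0, 321.1], [0.0, 498.4, 237.9], [0.0, 0.0, 1.0]] -0.05067705642042947 [ 2.1387 -0.7065  0.3363] [-457.   252.   784.6]
wrist [[379.5, 0.0, 326.1], [0.0, 379.5, 237.8], [0.0, 0.0, 1.0]] -0.004410452687127047 [-2.8391e+00 -1.5000e-03  3.3000e-03] [-647.8  -39.3  380.6]
0.15 [-3.14019727e+00  1.14980543e-04  1.57066748e+00] [-0.24862448 -0.62387228 -0.93116518]
```

View pics/scene0.png

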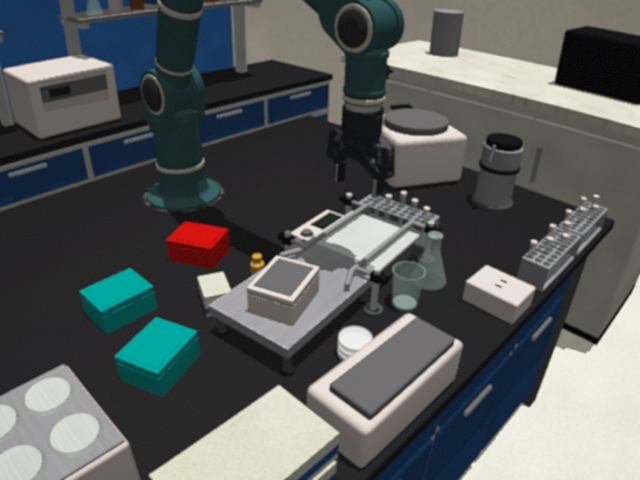

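View pics/side0.png

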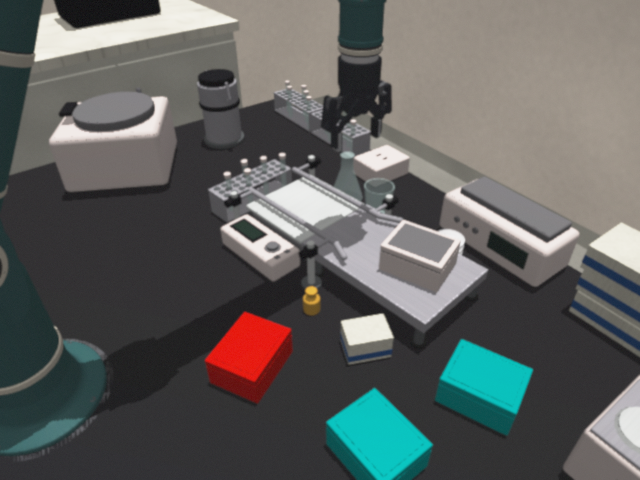

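View pics/wrist0.png

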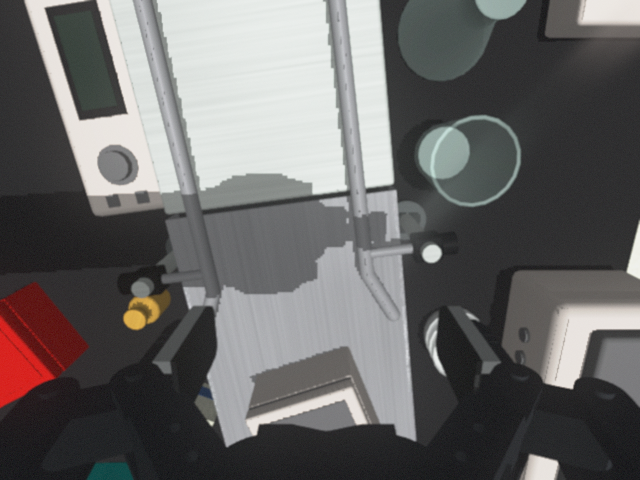

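The sample box (white, grey lid panel) is at about (284,288) in the scene view and (420,252) in the side view. The look-alikes are red at (198,243) and turquoise at (118,298) and (158,353) in the scene view. The lane runs roughly along world +y. Next I'll measure in enlarged crops, with one wrist view from farther back.

```bash
cat > h.py <<'E'
from rig import *
import cv2,numpy as np,json
from scipy.optimize import least_squares
def save(n,tag):
    c=calibration(n); im=snapshot(n); cv2.imwrite(f"pics/{n}{tag}.png",im)
    json.dump({k:(np.asarray(v).tolist()) for k,v in c.items()},open(f"pics/{n}{tag}.json","w")); return im
def proj(P,c):
    R,_=cv2.Rodrigues(np.array(c["rvec"],float)); q=np.atleast_2d(P)@R.T+np.array(c["tvec"]).ravel()
    s=q[:,:2]/q[:,2:]; s=s*(1+c["k1"]*(s**2).sum(1,keepdims=True)); m=np.array(c["mtx"])
    return s*[m[0,0],m[1,1]]+[m[0,2],m[1,2]]
def pix2z(uv,c,z):
    uv=np.array(uv,float); r=least_squares(lambda p:(proj([p[0],p[1],z],c)[0]-uv),[600,0]); return r.x
def crop(src,box,k,out):
    im=cv2.imread(f"pics/{src}.png"); x0,y0,x1,y1=box
    cv2.imwrite(f"pics/{out}.png",cv2.resize(im[y0:y1,x0:x1],None,fx=k,fy=k,interpolation=cv2.INTER_CUBIC))
E
python3 - <<'E'
from h import *
R=[-np.pi,0,np.pi/2]
o=observe();print(o["ee_pos"])
try: move_to([620,-150,480],o["ee_rot"])
except Exception as e: print(e)
for n in ["scene","side","wrist"]: save(n,"1")
crop("scene1",(200,190,450,370),3.2,"sc1")
crop("side1",(200,150,500,350),2.6,"si1")
print(observe()["ee_pos"],observe()["time"])
E
```

```text
[ 6.49812651e+02 -7.59848662e-02  4.03938436e+02]
[ 620.43673334 -147.71780261  478.87414843] 1.0167
```

View pics/wrist1.png

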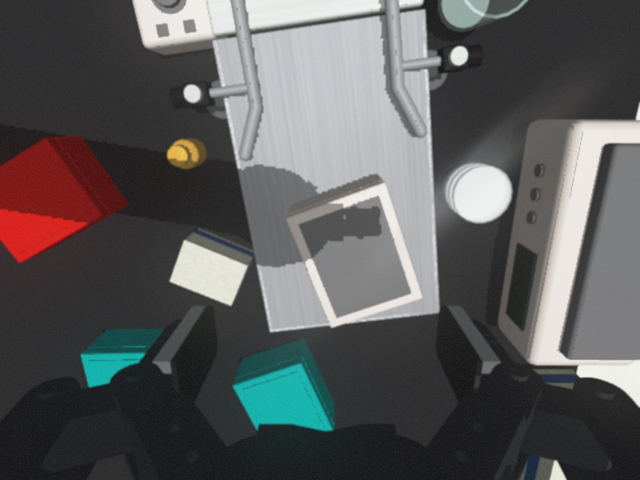

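View pics/sc1.png

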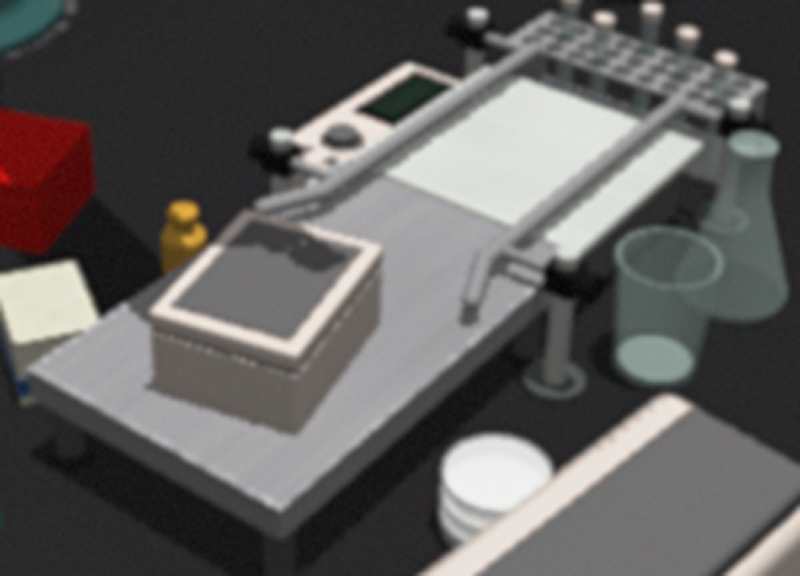

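View pics/si1.png

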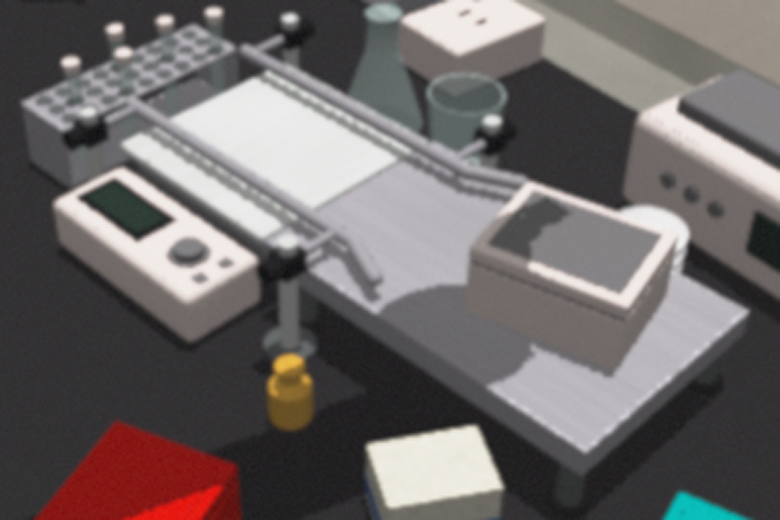

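The wrist view shows the whole box lid with corners at about (288,217), (383,181), (422,297) and (332,326). The infeed table's near corners are at (270,331) and (439,312). I'll enlarge these.

```bash
python3 - <<'E'
from h import *
crop("wrist1",(240,160,450,340),3.8,"w1a")
crop("wrist1",(130,0,470,170),2.35,"w1b")
crop("wrist0",(20,0,460,320),1.8,"w0a")
E
```

```text
(no output)
```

View pics/w1a.png

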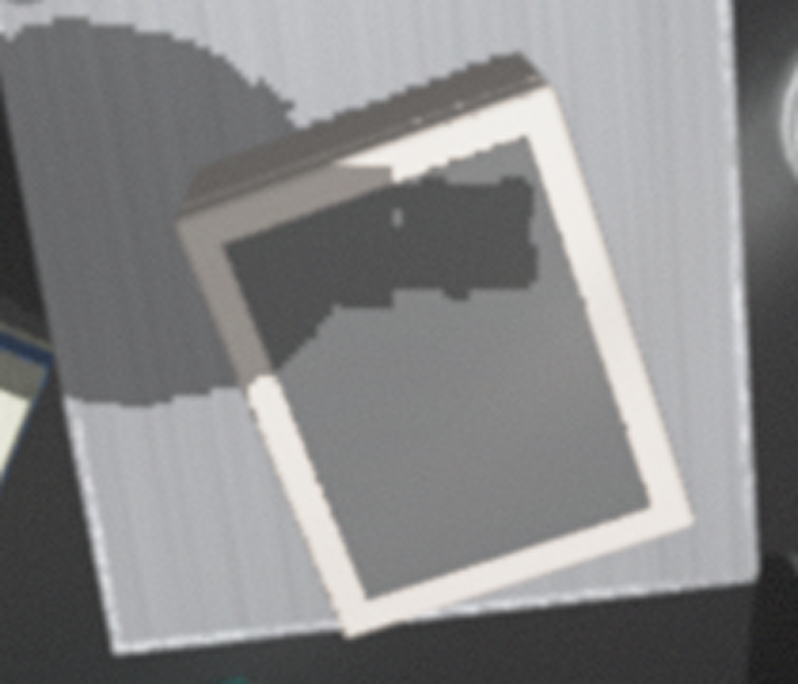

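View pics/w1b.png

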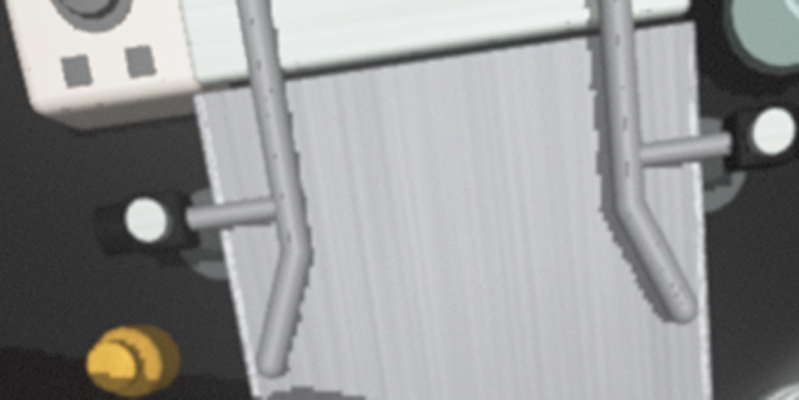

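View pics/w0a.png

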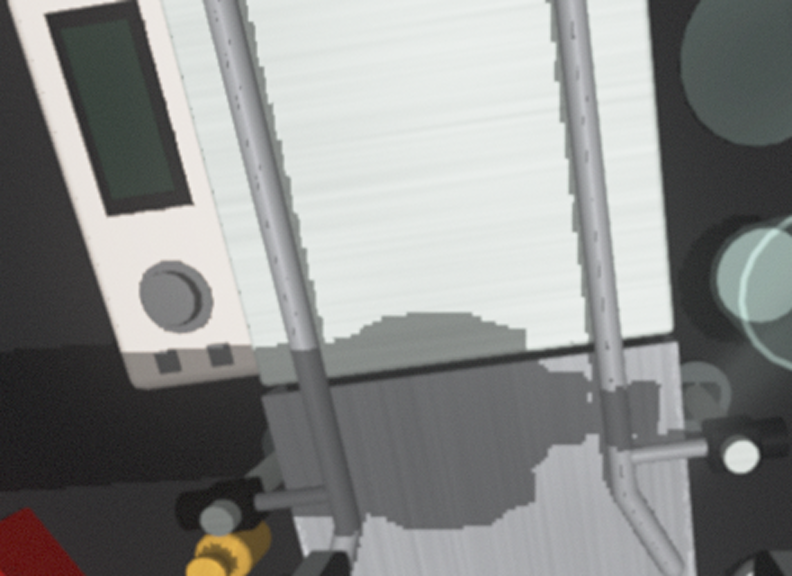

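```bash
cat > fit.py <<'E'
from h import *
C={n:json.load(open(f"pics/{n}.json")) for n in ["wrist1","scene1","side1"]}
C["wrist0"]=dict(C["wrist1"],rvec=[-2.8391,-.0015,.0033],tvec=[-647.8,-39.3,380.6])
S=[("wrist1",(271.1,331.6),(-95,-300,70)),("wrist1",(439.2,311.8),(95,-300,70)),("wrist1",(213,40.4),(-95,0,70)),("wrist1",(425.3,10.6),(95,0,70)),
("wrist0",(393.3,184.4),(95,4,70)),("wrist0",(164.4,213.3),(-95,4,70)),("wrist0",(396.1,191.7),(95,0,70)),("wrist0",(165.6,219.4),(-95,0,70)),
("scene1",(209.4,306.3),(-95,-300,70)),("scene1",(288.4,349.4),(95,-300,70)),("side1",(487.7,270),(95,-300,70)),("side1",(424.2,323.1),(-95,-300,70))]
k=3.2
B=[("wrist1",(286.8,217.1),(-46,58,128)),("wrist1",(385.3,182.4),(46,58,128)),("wrist1",(422.4,297.4),(46,-58,128)),("wrist1",(331.3,327.4),(-46,-58,128)),
("scene1",(200+152/k,190+315/k),(-46,-58,128)),("scene1",(200+298/k,190+358/k),(46,-58,128)),("scene1",(200+382/k,190+245/k),(46,58,128))]
def T(p,q): c,s=np.cos(p[2]),np.sin(p[2]); return [p[0]+c*q[0]-s*q[1],p[1]+s*q[0]+c*q[1],q[2]]
def fit(L,x0):
    f=lambda p:np.concatenate([proj(T(p,q),C[n])[0]-uv for n,uv,q in L])
    r=least_squares(f,x0,loss="soft_l1"); return r.x,f(r.x).reshape(-1,2)
E
python3 - <<'E'
from fit import *
for L in (S,[s for s in S if s[0][0]=="w"],B,[s for s in B if s[0][0]=="w"],[s for s in B if s[0][0]=="s"]):
    x,r=fit(L,[640,0,.1]); print(np.round(x,3)); print(np.round(r,1).tolist())
x,_=fit(S,[640,0,.1]);b,_=fit(B,[640,0,.1])
d=b[:2]-x[:2];c,s=np.cos(x[2]),np.sin(x[2]);print("box in station",c*d[0]+s*d[1],-s*d[0]+c*d[1],b[2]-x[2])
k=pix2z((113.3,166.7),C["wrist0"],58);d=k-x[:2];print("key",k,c*d[0]+s*d[1],-s*d[0]+c*d[1])
E
```

```text
[6.0979e+02 9.7510e+00 1.3400e-01]
[[-0.3, -0.1], [0.0, 0.4], [0.3, -0.0], [-0.7, -1.5], [1.9, 0.2], [0.4, 1.9], [-0.5, -2.2], [0.5, 0.4], [-1.0, -1.4], [-1.1, -0.4], [-1.1, -0.8], [0.2, 0.5]]
[6.09724e+02 9.72200e+00 1.33000e-01]
[[-0.7, -0.1], [-0.3, 0.6], [0.2, -0.1], [-0.8, -1.3], [1.8, 0.4], [0.3, 1.8], [-0.6, -2.0], [0.3, 0.3]]
[ 6.46087e+02 -1.90651e+02  3.58000e-01]
[[-1.4, 0.4], [1.0, -1.6], [1.7, 0.4], [-0.1, 0.7], [-1.5, -1.6], [-0.3, -1.1], [0.5, -0.4]]
[ 6.45746e+02 -1.90615e+02  3.56000e-01]
[[-1.7, 0.2], [0.8, -1.5], [1.3, 0.5], [-0.6, 0.6]]
[630.181 -28.627 -38.779]
[[68.9, -62.7], [10.4, -54.3], [41.4, -9.0]]
box in station 9.123413397253337 -203.4575716508162 0.22402886580171036
key [472.38772512  39.08898361] -132.2333284139592 47.48086674044781
```

Both fits agree to about 2 mm. The station origin is at (609.8, 9.8) with yaw 0.134. The key sits at station x = -132.2, against the stated -132. The box is at station (9.1, -203.5), turned +0.224 rad. A single push on its right side near the back, toward -x, should square and centre it together.

```bash
cat > st.py <<'E'
from fit import *
SX=np.array([609.8,9.75,0.1335])
ROT=[np.pi,0,np.pi/2+SX[2]]
def W(x,y,z): return T(SX,(x,y,z))          # station -> world; z is absolute
def tip(x,y,ztip,feed=150,**k): return servo_line([*W(x,y,0)[:2],ztip+173],ROT,feed=feed,**k)
def where():
    o=observe(); d=o["ee_pos"][:2]-SX[:2]; c,s=np.cos(SX[2]),np.sin(SX[2])
    return np.round([c*d[0]+s*d[1],-s*d[0]+c*d[1],o["ee_pos"][2]-173],1),np.round(o["ft_force"],1),round(o["time"],2)
E
python3 - <<'E'
from st import *
close_gripper(20)
move_to([*W(108,-226,0)[:2],190+173],ROT)
tip(108,-226,95)
print(where())
save("wrist","2");save("side","2")
tip(63,-226,95,feed=60)
print(where())
save("wrist","3")
tip(108,-226,95); tip(60,-260,240,feed=250)
print(where())
save("wrist","4");save("side","4");save("scene","4")
E
```

```text
(array([ 108.5, -226.1,   96.7]), array([ 0. ,  0.2, -0.4]), 3.32)
(array([  63. , -225.8,   94.9]), array([ 0.3, -0.4, -0. ]), 4.32)
(array([  59.6, -259.3,  238.6]), array([-0.5,  1.1, -0.6]), 5.59)
```

View pics/side2.png

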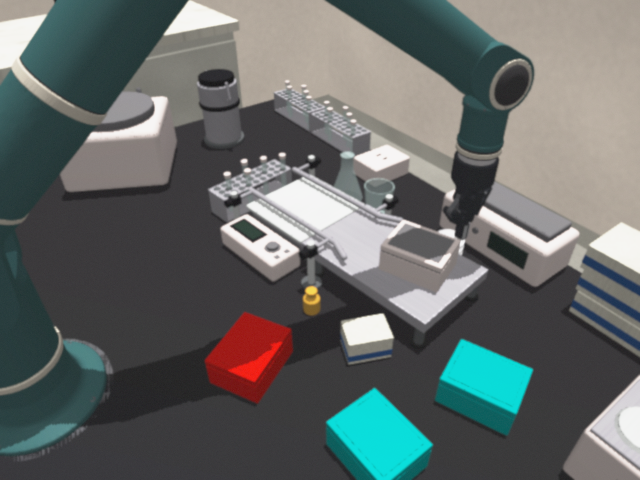

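View pics/wrist4.png

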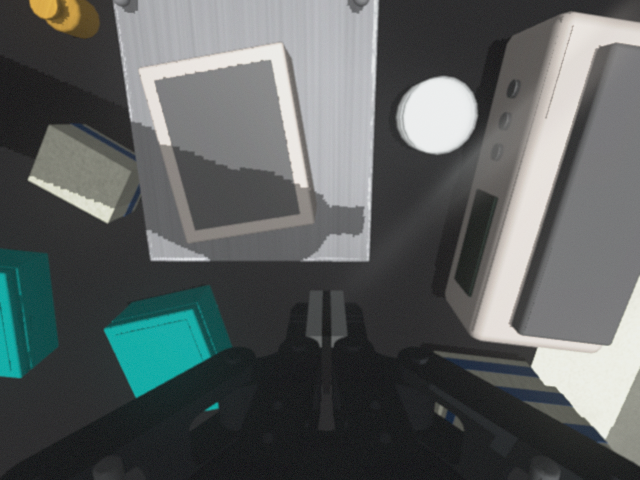

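View pics/wrist3.png

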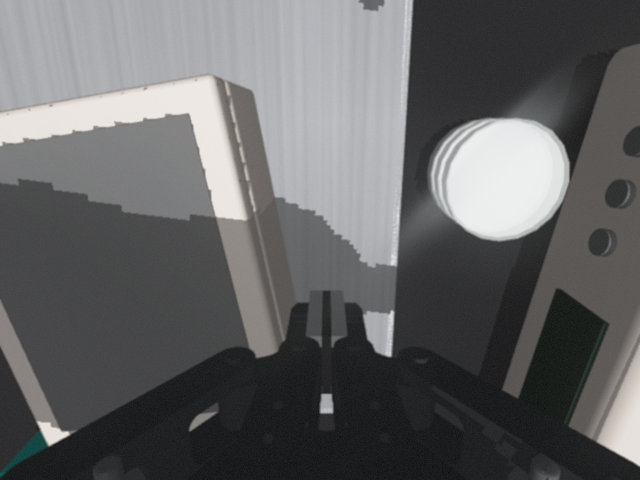

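Wrist4 shows the lid corners at about (140,69), (287,43), (315,221) and (190,242): the box has turned part of the way. I'll fit its pose.

```bash
cat >> st.py <<'E'
def boxpose(img,pts):   # pts: lid corners far-left, far-right, near-right, near-left (z=128)
    C[img]=json.load(open(f"pics/{img}.json"))
    L=[(img,p,q) for p,q in zip(pts,[(-46,58,128),(46,58,128),(46,-58,128),(-46,-58,128)]) if p]
    x,r=fit(L,[640,0,.1]); d=x[:2]-SX[:2]; c,s=np.cos(SX[2]),np.sin(SX[2])
    return np.round([c*d[0]+s*d[1],-s*d[0]+c*d[1],x[2]-SX[2]],3),np.round(r,1).tolist()
E
python3 - <<'E'
from st import *
print(boxpose("wrist4",[(140,69),(287,43),(315,221),(190,242)]))
crop("wrist4",(110,20,340,260),2.5,"w4a")
E
```

```text
(array([-2.14600e+00, -2.02216e+02,  1.59000e-01]), [[-0.1, -0.9], [-0.2, -1.1], [3.2, 4.2], [-0.8, 2.9]])
```

View pics/w4a.png

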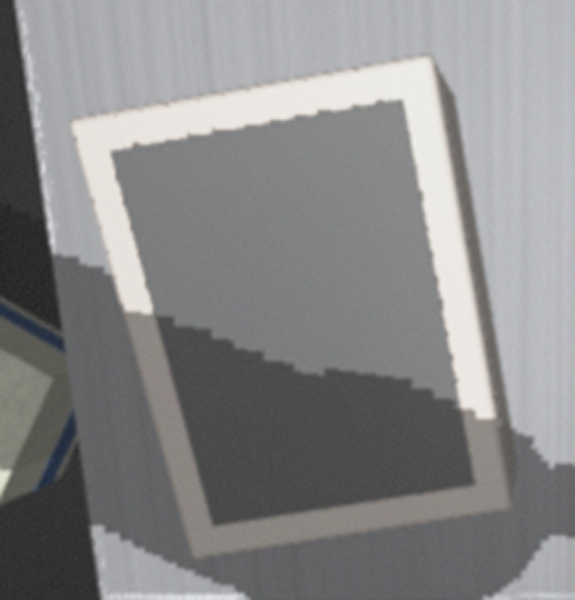

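```bash
python3 - <<'E'
from st import *
print(boxpose("wrist4",[(139.2,68.8),(283.2,42.8),(314,222.8),(188,242.4)]))
# station check in wrist4: near table corners
print(proj([W(-95,-300,70),W(95,-300,70)],C["wrist4"]) if 0 else proj([W(-95,-300,70),W(95,-300,70)],json.load(open("pics/wrist4.json"))))
save("wrist","5"); print(where())
crop("wrist5",(110,20,390,280),2.3,"w5a")
crop("side4",(360,200,500,340),4,"si4")
E
```

```text
(array([  -3.685, -202.124,  -37.537]), [[-2.0, -0.5], [0.6, -1.3], [2.2, 2.0], [-0.6, 2.6]])
[[151.72690394 260.03559287]
 [368.57098085 260.46108018]]
(array([  60.3, -259.1,  237.4]), array([-0.8,  0.4, -0.5]), 5.79)
```

View pics/w5a.png

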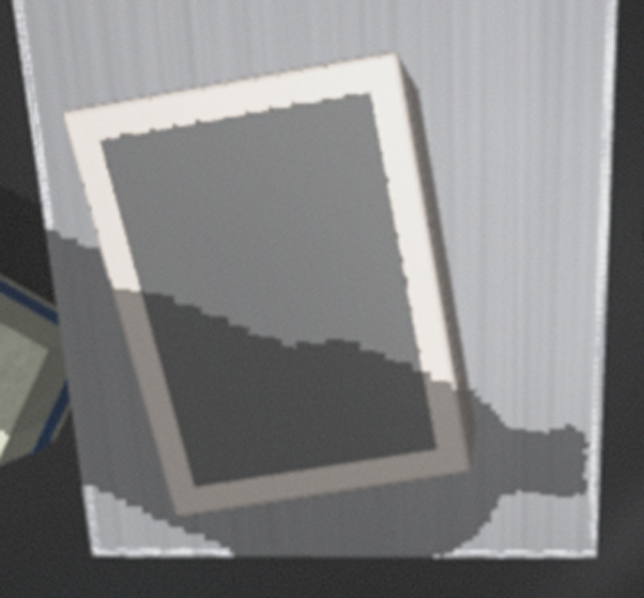

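The box is now at about (-3, -202) with yaw +0.16. It shifted more than it turned. Next I'll push the back face near its left corner to turn it clockwise.

```bash
python3 - <<'E'
from st import *
tip(-22,-305,200,feed=200); tip(-22,-305,96,feed=150)
tip(-22,-262,96,feed=60); print(where())
tip(-22,-300,96,feed=120); tip(0,-300,240,feed=220); hold(.3)
print(where()); save("wrist","6"); crop("wrist6",(180,0,500,240),2.5,"w6a")
E
```

```text
(array([ -21.8, -261.5,   95.9]), array([0.8, 0. , 0. ]), 8.16)
(array([-2.000e-01, -3.000e+02,  2.388e+02]), array([-0.8,  0.5, -0.9]), 9.73)
```

View pics/w6a.png

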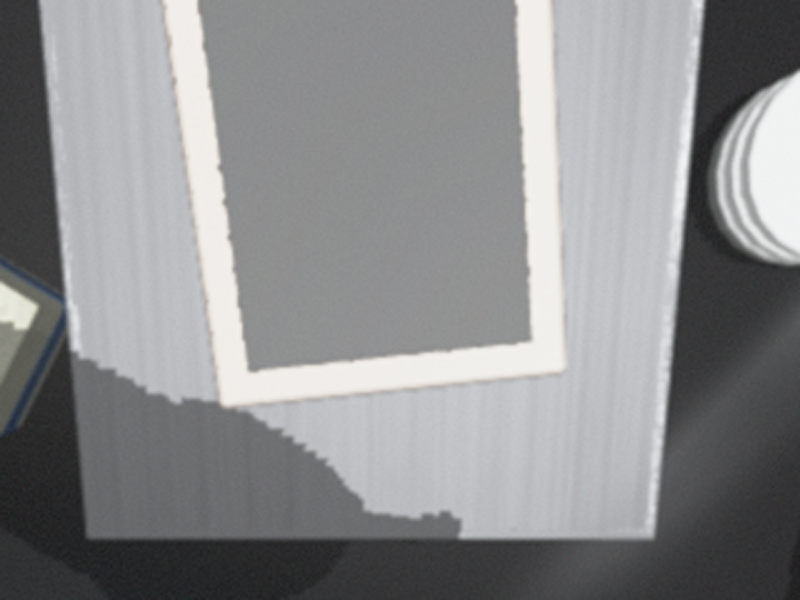

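```bash
cat >> st.py <<'E'
def S2(w):
    d=np.array(w[:2])-SX[:2]; c,s=np.cos(SX[2]),np.sin(SX[2]); return np.array([c*d[0]+s*d[1],-s*d[0]+c*d[1]])
def lid(img,*pts): 
    c=json.load(open(f"pics/{img}.json")); return np.array([S2(pix2z(p,c,128)) for p in pts])
E
python3 - <<'E'
from st import *
print(boxpose("wrist6",[None,None,(406,148.4),(268.8,162)]))
p=lid("wrist6",(268.8,162),(406,148.4),(246,0),(400.8,0)); print(p)
d=p[1]-p[0];print(np.hypot(*d),np.arctan2(d[1],d[0]))
for a,b in((0,2),(1,3)):
    d=p[b]-p[a];print(np.arctan2(-d[0],d[1]))
c=json.load(open("pics/wrist6.json"));print([S2(pix2z((180+u/2.5,v/2.5),c,70)) for u,v in((87,538),(654,538),(705,0),(40,0))])
E
```

```text
(array([-3.71000e-01, -1.87871e+02,  9.70000e-02]), [[1.3, -0.0], [-1.4, 0.1]])
[[ -39.63370025 -249.97789546]
 [  50.16886569 -241.16156181]
 [ -48.91546594 -156.2341055 ]
 [  41.83792998 -156.24488846]]
90.23429829597339 0.09786103033130004
0.0986903980188034
0.09779422834032113
[array([ -96.00072121, -300.37681918]), array([  95.42182108, -300.15701026]), array([  95.77816559, -140.80405268]), array([ -95.90090161, -140.79504126])]
```

Everything agrees: table edges at ±95.5 and -300.2, and box at (-0.4, -188) with yaw 0.098. I'll make the same push again, 18 mm farther.

```bash
python3 - <<'E'
from st import *
tip(-24,-300,200,feed=200); tip(-24,-275,96,feed=150)
tip(-24,-243,96,feed=50); print(where())
tip(-24,-275,96,feed=120); tip(0,-300,240,feed=220); hold(.3)
print(where()); save("wrist","7"); crop("wrist7",(180,0,500,240),2.5,"w7a")
E
```

```text
(array([ -23.8, -242.8,   96.1]), array([-1.1, -1.4,  1.5]), 11.82)
(array([-1.000e-01, -2.998e+02,  2.388e+02]), array([ 0.1,  0.3, -0.1]), 13.37)
```

View pics/w7a.png

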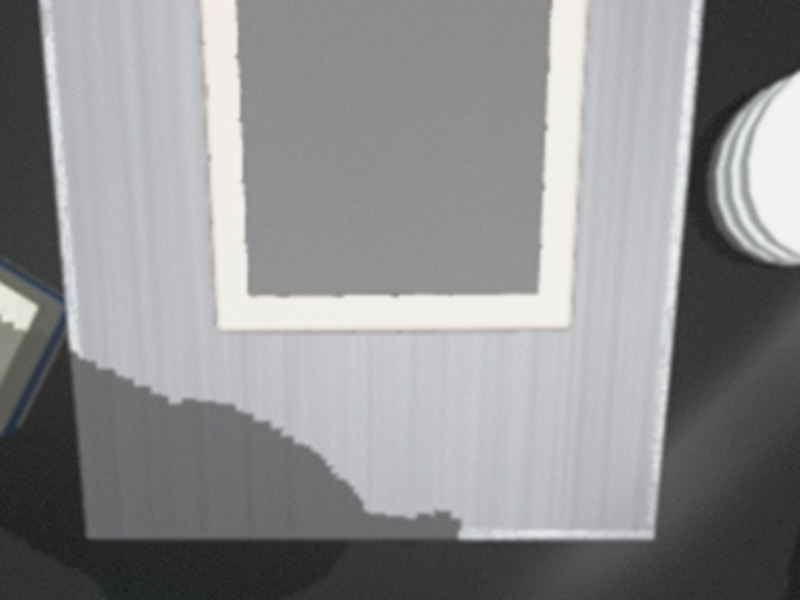

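```bash
cat >> st.py <<'E'
def near(img,l,r,l2,r2):
    p=lid(img,l,r,l2,r2); d=p[1]-p[0]; th=[np.arctan2(d[1],d[0])]
    for a,b in((0,2),(1,3)):
        e=p[b]-p[a]; th.append(np.arctan2(-e[0],e[1]))
    t=np.mean(th); m=(p[0]+p[1])/2+58*np.array([-np.sin(t),np.cos(t)])
    print("centre",np.round(m,1),"yaws",np.round(th,3),"w",round(np.hypot(*d),1))
E
python3 - <<'E'
from st import *
near("wrist7",(266.8,131.2),(408,130.4),(260.8,0),(414.8,0))
E
```

```text
centre [   5.1 -172. ] yaws [0.006 0.003 0.01 ] w 90.9
```

The box is square (yaw 0.006) at x = +5. A small side push near its middle should centre it.

```bash
python3 - <<'E'
from st import *
tip(95,-300,200,feed=300); tip(95,-180,180,feed=250); tip(95,-180,96,feed=150)
tip(60.3,-180,96,feed=50); print(where())
tip(90,-180,96,feed=120); tip(90,-200,200,feed=250); tip(0,-290,240,feed=250); hold(.3)
print(where()); save("wrist","8"); crop("wrist8",(180,0,500,240),2.5,"w8a")
E
```

```text
(array([  60.2, -180. ,   96. ]), array([ 0.3, -0.6,  0.2]), 16.09)
(array([   1. , -288.6,  239.3]), array([-0.9,  0.3, -0. ]), 18.05)
```

View pics/w8a.png

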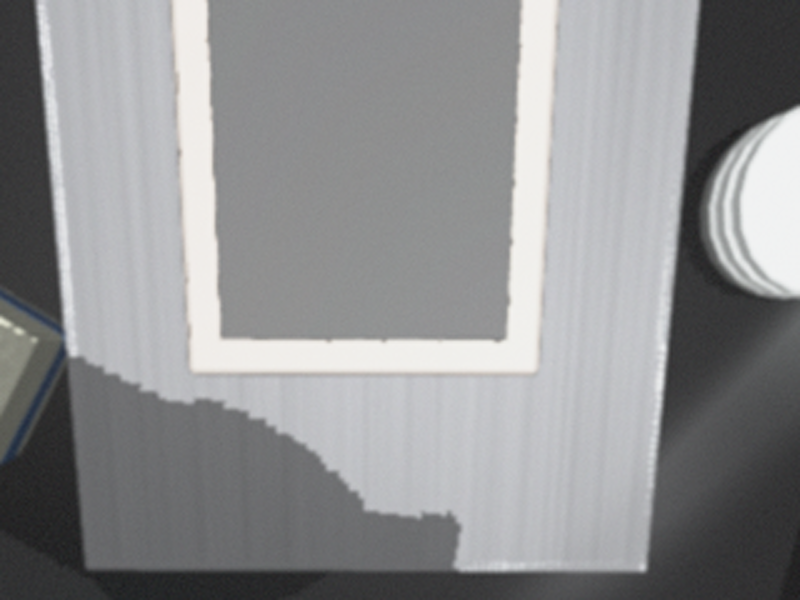

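```bash
python3 - <<'E'
from st import *
near("wrist8",(256,149.2),(395.2,149.2),(249.2,0),(402.8,0))
c=json.load(open("pics/wrist8.json"));print([S2(pix2z((180+u/2.5,v/2.5),c,70)) for u,v in((85,570),(648,570),(700,0),(37,0))])
E
```

```text
centre [  -0.9 -172.4] yaws [ 0.003 -0.004  0.004] w 91.0
[array([ -96.21215303, -300.57427688]), array([  96.15882552, -299.92627889]), array([  95.68040095, -129.01629313]), array([ -95.7411832 , -129.53073601])]
```

The box is centred to about 1 mm with yaw near 0. I'll push it from behind to the mouth, then look.

```bash
python3 - <<'E'
from st import *
tip(-0.9,-265,100,feed=150)
tip(-0.7,-150,100,feed=50); print(where())
tip(-0.7,-180,100,feed=120); tip(0,-205,240,feed=220); hold(.3)
print(where()); save("wrist","9"); crop("wrist9",(180,0,500,240),2.5,"w9a")
E
```

```text
(array([  -0.7, -150.1,  100. ]), array([-0.2, -1.6, -1.2]), 21.65)
(array([  -0. , -204.8,  238.8]), array([-0.5, -0.8, -0.1]), 23.15)
```

View pics/w9a.png

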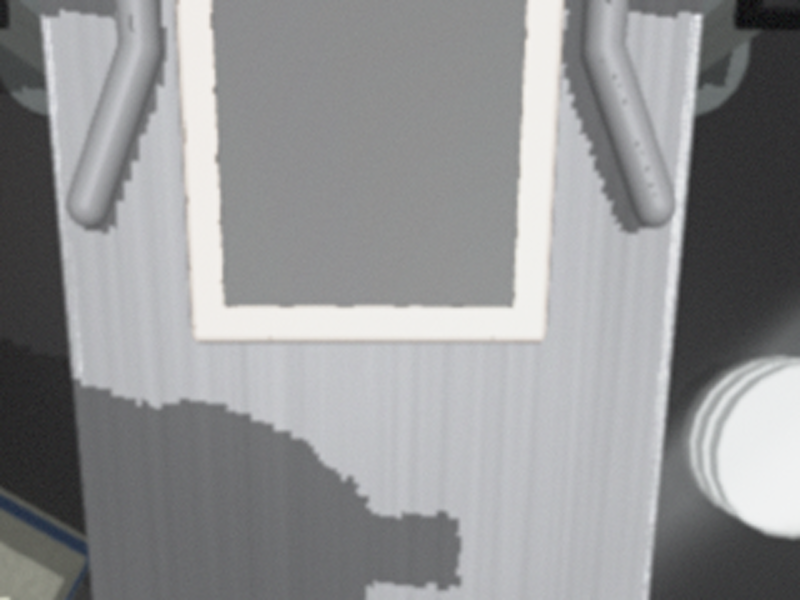

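```bash
python3 - <<'E'
from st import *
near("wrist9",(258,136),(398,136),(250.8,0),(405.6,0))
c=json.load(open("pics/wrist9.json"))
print("rail inner edges z=76+:",[S2(pix2z((180+u/2.5,v/2.5),c,86)) for u,v in((160,30),(587,30),)])
print("rail tips centre line:",[S2(pix2z((180+u/2.5,v/2.5),c,92)) for u,v in((88,205),(656,205))])
tip(-0.7,-195,100,feed=180); tip(-0.7,-168,100,feed=100)
tip(-0.3,-70,100,feed=50); print(where())
tip(-0.3,-100,100,feed=120); tip(0,-125,240,feed=220); hold(.3)
print(where()); save("wrist","10"); crop("wrist10",(180,0,500,240),2.5,"w10a")
E
```

```text
centre [ -0.6 -80.2] yaws [ 0.001  0.003 -0.001] w 90.4
rail inner edges z=76+: [array([-58.56693304, -57.15848736]), array([ 59.11773056, -57.1039073 ])]
rail tips centre line: [array([ -80.59256522, -102.58024713]), array([  80.49500628, -102.44788316])]
(array([ -0.3, -70.1, 100. ]), array([-0.4, -1.2, -2.4]), 26.66)
(array([-1.000e-01, -1.248e+02,  2.388e+02]), array([-0.3,  0. ,  0.3]), 28.16)
```

View pics/w10a.png

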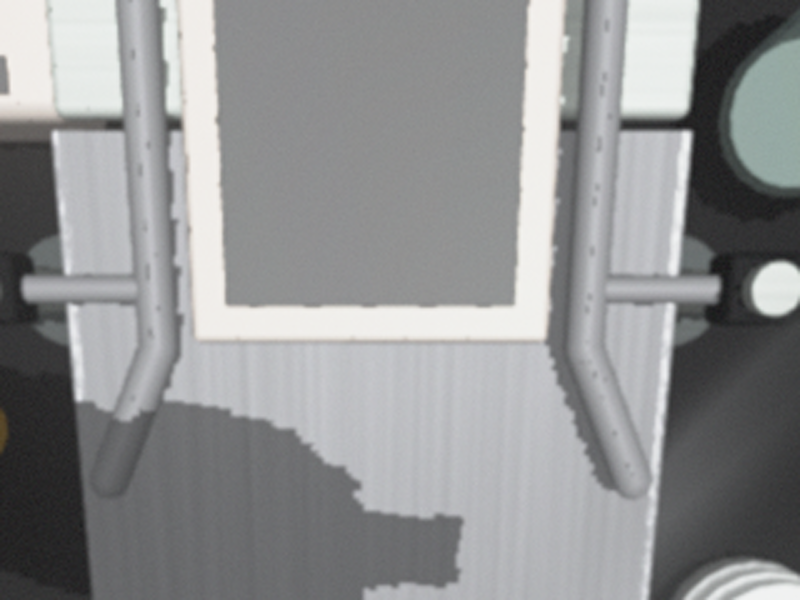

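The box is centred between the rails with its near edge at (195–548, 340) in the crop. Rails and box agree. I'll push the rest of the way: box centre = tool y + 69.9, so stop the tool at 24.

```bash
python3 - <<'E'
from st import *
near("wrist10",(258,136),(399.2,135.6),(251.2,0),(405.8,0))
tip(-0.3,-115,100,feed=180); tip(-0.3,-88,100,feed=100)
tip(0,24,100,feed=45); print(where())
tip(0,-10,100,feed=100); tip(0,-30,240,feed=220); hold(.3)
print(where()); save("wrist","11"); crop("wrist11",(180,0,500,240),2.5,"w11a");save("side","11"); crop("side11",(180,130,420,310),3.3,"si11")
E
```

```text
centre [-0.5 -0.1] yaws [0.004 0.    0.007] w 91.2
(array([ -0. ,  23.9, 100. ]), array([ 0.6, -2.2, -0.7]), 32.2)
(array([-1.000e-01, -2.980e+01,  2.388e+02]), array([ 1. ,  0.3, -0.3]), 33.78)
```

View pics/w11a.png

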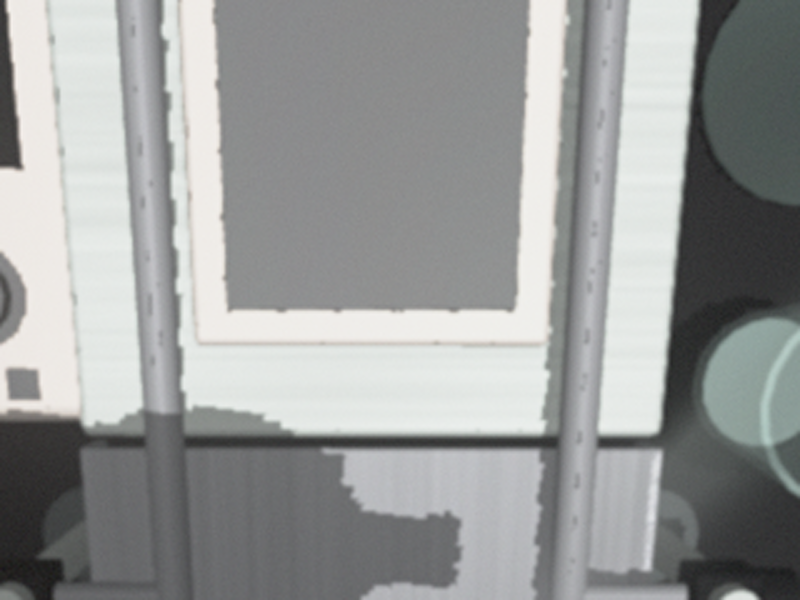

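View pics/si11.png

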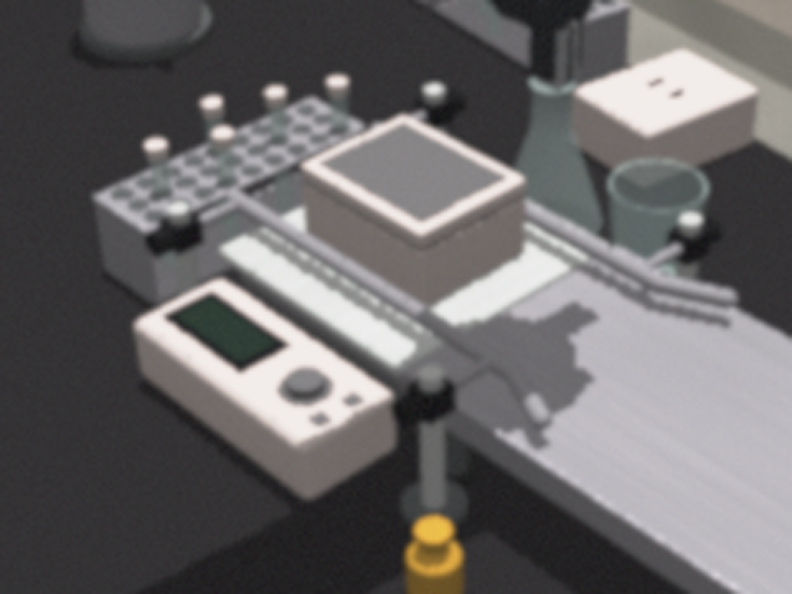

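The box stands on the plate between the rails with its near edge at (198–547, 343) in the crop. The scale panel's round key is visible at the left. I'll fit the box and take one enlarged look at the key on approach.

```bash
python3 - <<'E'
from st import *
near("wrist11",(259.2,137.6),(398.8,136.8),(252,0),(406.8,0))
tip(-132,-40,240,feed=200); hold(.3)
print(where()); save("wrist","12"); crop("wrist12",(230,40,430,240),3,"w12a")
E
```

```text
centre [-0.2 93.9] yaws [ 0.007  0.003 -0.003] w 90.2
(array([-131.5,  -39.9,  239.7]), array([ 1.2,  0.8, -0.7]), 34.99)
```

View pics/w12a.png

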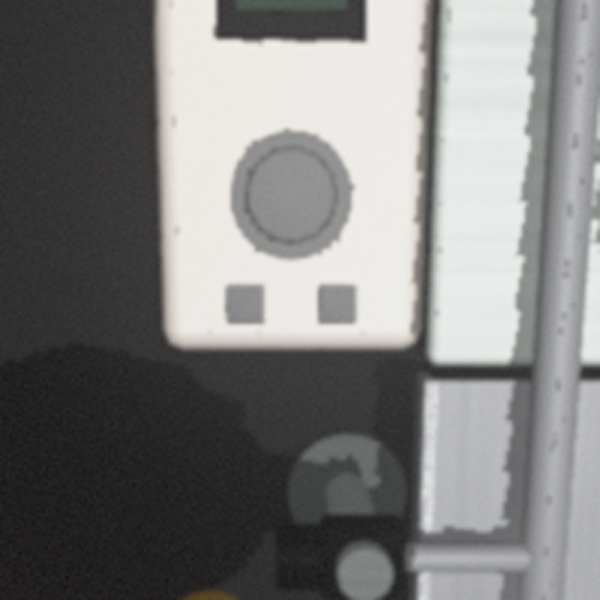

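View pics/wrist12.png

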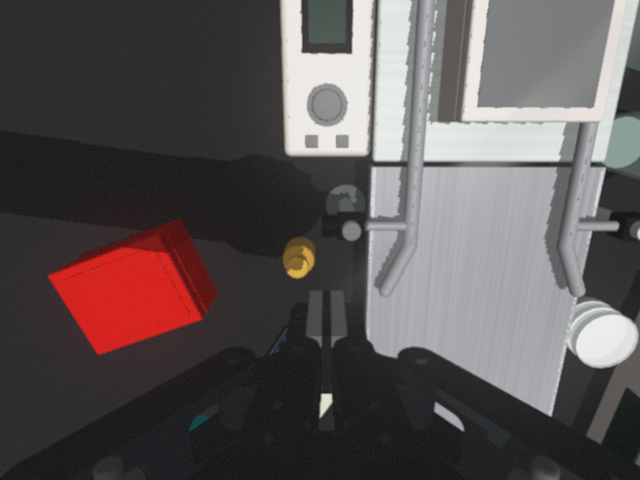

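The print key is the only round one, at (327,105) in wrist12. The two small square marks beside it are not it. Pressing it now.

```bash
python3 - <<'E'
from st import *
k=lid("wrist12",(0,0)) if 0 else None
c=json.load(open("pics/wrist12.json")); k=S2(pix2z((327,104.7),c,58)); print("key",k)
kx,ky=(-132+k[0])/2,(k[1]+47.5)/2
tip(kx,ky,120,feed=150); tip(kx,ky,68,feed=80); hold(.3); print(where())
save("wrist","13");save("side","13")
crop("side13",(200,170,340,290),5,"si13")
E
```

```text
key [-132.15717265   48.12864289]
(array([-132. ,   47.8,   68.4]), array([0.1, 0.5, 0.7]), 37.28)
```

View pics/si13.png

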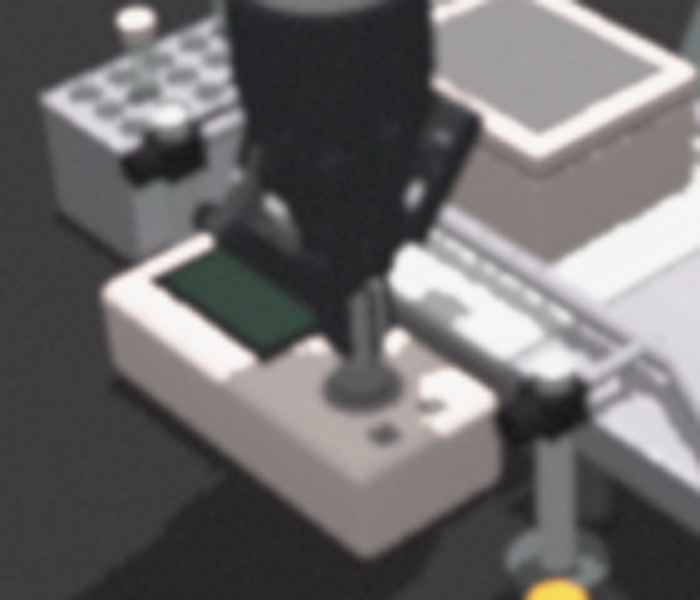

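The fingertips are right over the key. The gripper's knuckles spread toward the rail, so I'll lift, turn the tool a quarter so they lie along the lane, then press.

```bash
python3 - <<'E'
from st import *
R2=[np.pi,0,np.pi+SX[2]-1e-4]
p=W(-132,47.8,0)[:2]
tip(-132,47.8,125,feed=120)
move_to([*p,125+173],R2)
def d(z,feed,**k): return servo_line([*p,z+173],R2,feed=feed,**k)
d(64,80); hold(.2); f0=observe()["ft_force"].copy(); print(where())
for z in (60,58,57,56,55,54,53,52.5,52,51.5,51,50):
    d(z,15); hold(.05); o=observe(); f=o["ft_force"]-f0
    print(z,where()[0],np.round(f,1),round(o["time"],2))
    if f[2]>9: break
hold(.2);o=observe();print(where()[0],np.round(o["ft_force"]-f0,1))
save("side","14");crop("side14",(200,170,340,290),5,"si14")
d(75,60); hold(.2); print(where(),observe()["ft_force"]-f0)
E
```

```text
(array([-131.8,   47.8,   64.5]), array([ 0.3, -0.4, -0. ]), 40.39)
60 [-132.    47.8   59.9] [0.9 0.  0.1] 40.86
58 [-131.8   47.8   58.2] [-0.3  0.5  1.5] 41.19
57 [-131.8   47.8   57.1] [-0.3 -0.3  2.6] 41.49
56 [-131.8   47.8   56.1] [1.3 0.1 2.4] 41.79
55 [-131.8   47.8   55.1] [0.4 0.6 4.7] 42.09
54 [-131.8   47.8   54.1] [0.7 1.3 2.8] 42.39
53 [-131.8   47.8   53.4] [0.  0.4 9.2] 42.69
[-131.8   47.9   53.4] [-0.1  0.3  9.1]
(array([-132.2,   47.8,   74.7]), array([ 0.7,  0.1, -0.6]), 43.66) [ 0.4296506   0.46464661 -0.54809542]
```

View pics/si14.png

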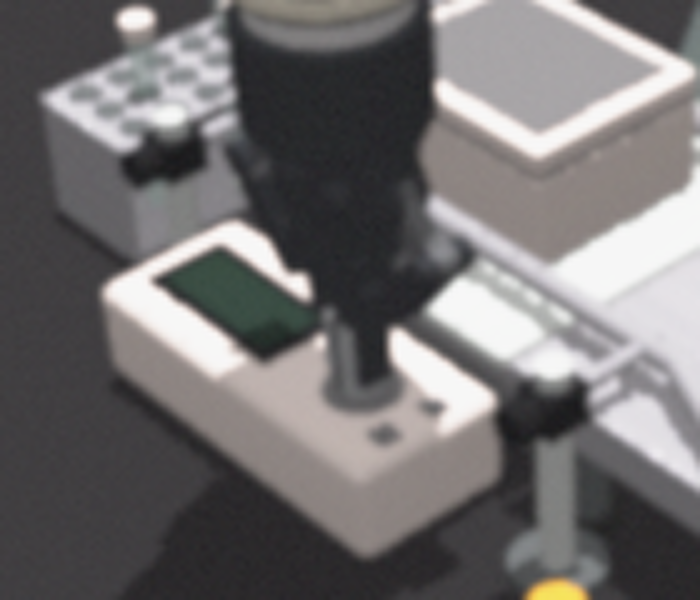

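The force began at tip z ≈ 58.2 (key top 58). At 53.4 it jumped to 9 N, so the key reached its stop after about 5 mm, and the force is back to zero. I'll retreat and check the box and key once more.

```bash
python3 - <<'E'
from st import *
R2=[np.pi,0,np.pi+SX[2]-1e-4]
servo_line([*W(-132,47.8,0)[:2],200+173],R2,feed=150)
move_to([*W(-60,-40,0)[:2],300+173],ROT); hold(.4); print(where())
save("wrist","15");save("scene","15");save("side","15")
crop("wrist15",(170,0,540,277),2.15,"w15")
E
```

```text
(array([-60.1, -40. , 299.9]), array([-0.1, -0.8, -0.3]), 46.24)
```

View pics/w15.png

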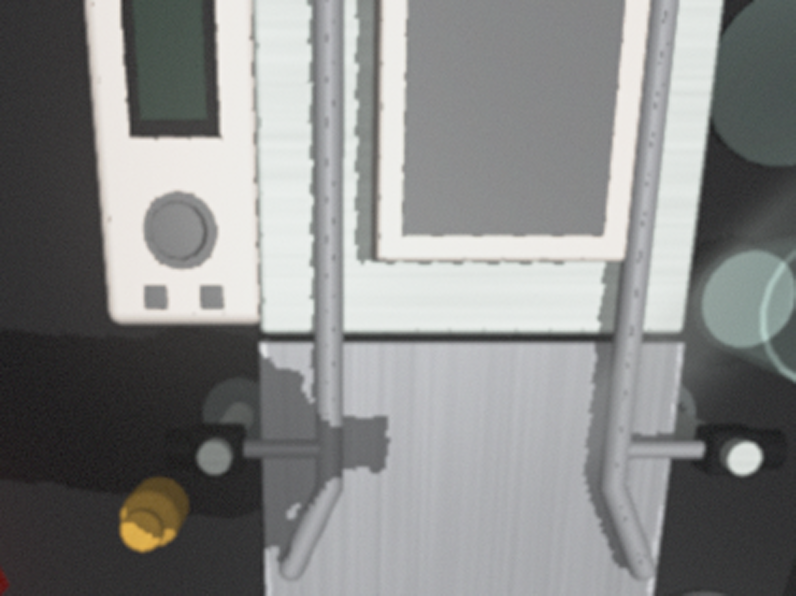

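View pics/side15.png

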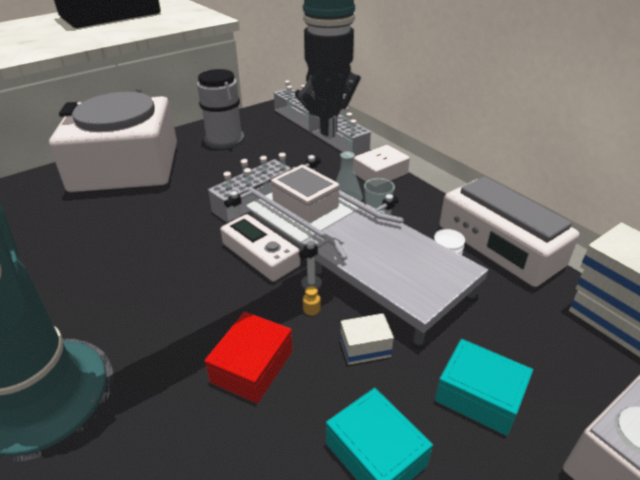

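```bash
python3 - <<'E'
from st import *
near("wrist15",(345.8,120.5),(461.2,120.9),(170+377/2.15,0),(170+651/2.15,0))
hand_in()
E
```

```text
centre [-0.5 93.8] yaws [-0.002  0.02   0.005] w 91.5
the job is handed in; nothing more can be done
```

The box stands on the weigh plate, the print key was pressed and came back up, and the job is handed in at about 46 s of the 67 s allowed.

**Box:** I squared and centred it with two side pushes and two pushes near its back corner. I then pushed it down the lane from behind with closed fingertips, and it was never lifted. After the key press the fit puts its middle at station (-0.5, 93.8) mm, where the plate centre is (0, 94). It is square to within about 0.01 rad. One of the three yaw readings in that last fit was 0.02, from a coarser view; the closer view before the key press gave 0.007 at most.

**Rails:** In the views taken between pushes the box kept about 11 mm of clearance on each side, with no sign of contact. I measured this from the pictures only.

**Print key:** It was pressed once, with the box untouched. Force began at about 58.2 mm height and reached a hard stop at 53.4 mm with 9 N. That is 4.8 to 5 mm of travel, which I take as fully down, though I had no direct reading of the key. In the last pictures the key is up.

**Bystanders:** The ones in the last views look unmoved. The robot is clear of everything.

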